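Slide the induction hob's touch control to full power

ROBOT

A 6-joint arm with a two-finger parallel gripper is mounted at the origin on the work surface; the furniture and walls round the work are solid. World frame = base frame: x ahead of the robot, y to its left, z up, the work surface at z = 0. Lengths are in mm, angles in rad, forces in N, time in s.
With the tool pointing down it reaches from about 300 to 850 mm from the base axis. Payload 5.4 kg.
Tool frame: the origin (TCP) lies between the finger pads; the fingertips stand 22 mm ahead of it and the grasp point (between the pads) lies 3 mm ahead of it; z points along the fingers, y is the direction in which the jaws open and shut (so a half turn about z gives the same grasp; the last joint's range is limited). The gripper opens to 85 mm and grips with 20 to 120 N. Pads are 22 mm wide; open, the fingers measure 114 mm over their backs; the gripper's body (76 mm by 85 mm) begins 54 mm behind the grasp point. The pads swing forward as they close: fully open they stand 13 mm farther back than shut.
Start: joints at [-1.553, 0.158, 1.597, -0, 1.386, -0.21], TCP at [129.832, -560.134, 253.299] pointing down, gripper open.
Joint ranges: [-2.91, 2.91], [-0.94, 2.29], [0.18, 2.7], [-1.29, 4.43], [0.17, 2.64], [-3, 3]. Speed limits (rad/s): [2.57, 2.57, 3.14, 3.14, 3.14, 3.14].

INTERFACE

Orientations are given as a unit quaternion [w, x, y, z].
In Python, from plant import arm, viewer gives the robot as it stands. The module is installed in compiled form; this text tells all that it offers. Calls block until the motion is done:
- arm.move_to(position, orientation): joint-space move of the TCP to a pose.
- arm.movel(position, ori=None, feed=150): straight line of the TCP; ori=None keeps the orientation; feed is the mean speed in mm/s.
- arm.goto_joints(angles): joint-space move.
- arm.gripper_to(opening, strength=None): finger opening in mm; strength is the grip in N (None keeps the last); returns when the fingers have stopped.
- arm.wait(seconds).
- arm.solve_ik(position, orientation): joint angles nearest the present ones, or None.
- viewer.capture(name): name is "side" or "top"; returns the picture (384x512x3 uint8, red, green, blue); there is no depth.
- viewer.get_calibration(name): a dict with "fx", "fy", "cx", "cy" (pixels), "dist_coeffs" ([k1, k2, p1, p2, k3] as OpenCV has them; the pictures are not rectified), "extrinsics" (4x4, takes a point from world to camera coordinates). Camera axes: x right, y up, looking along -z (the intrinsics and any distortion apply to the point x, -y, -z); pixel columns grow to the right and rows downward; lengths in mm; the calibration is good to about 2 mm. A picture is of the moment at which its call begins. get_calibration takes no time and is no camera call.
A pose or a line that the arm cannot do raises arm.Unreachable and nothing moves.
- arm.hand_in(): hands the job in, once; it reports no verdict.
Readings, each from a call of its own:
- arm.current_clock(): time.
- arm.current_joint_pos(): joint angles.
- arm.current_dq(): joint speeds.
- arm.current_joint_efforts(): joint torques, N m.
- arm.current_tcp_pos(): TCP position.
- arm.current_ee_rot(): TCP orientation.
- arm.current_ft_force(): force on the tool from outside, world axes, zero at the start.
- arm.current_ft_torque(): the same for the moment, N m.
- arm.current_opening(): finger opening in mm.
Only numpy, scipy, OpenCV 4.12 (cv2) and the standard library are available. Lean on these libraries where they do the work, as an engineer would, in place of code of your own. Each camera call takes 0.05 s, during which the arm holds its last target. There are 200 camera calls.

TASK

Set the cooking zone that the steel bowl stands on to its highest power: run the fingertips, held together, along that zone's curved row of five dots on the glass, over every dot in turn from the smallest to the largest, on the glass or barely above it. Finish with the fingertips still resting at the largest dot (the program ends while holding them there). Do not press hard, do not run over the other zone's dots, and leave the bowl, the teaspoon, the brush and the whisk where they lie.

Things in the scene. Friction and masses are not known exactly. Their poses are not given: they have to be found in the camera images.
- hob: Fixed two-zone induction hob, 400 (x) x 600 (y) x 55 mm high, flat level black glass top. Origin: centre of its underside; x away from the robot, y left, z up. Two printed circles (190 mm diameter) are the cooking zones, at x = 50, y = +150 (left) and -150 mm (right). Nearer the robot each zone has its touch row: 5 flush grey dots on a thin printed arc (radius 100 mm, bulging to the robot).
- left_dot1 (a point): Dot 1 of 5 of the left zone's row: centre, on the glass, diameter 8 mm; smallest, at the inner end of the row, next to the hob's middle. In the hob's frame x = -155, y = 90, z = 55 mm. Touch key, nothing moves: it registers fingertips held together (judged midway between the fingers) within 14 mm of its centre sideways and up to 12 mm above the glass, after 0.1 s.
- left_dot2 (a point): Dot 2 of 5 of the left zone's row: centre, on the glass, diameter 11 mm; 32 mm from its neighbours. In the hob's frame x = -170, y = 119, z = 55 mm. Touch key, nothing moves: it registers fingertips held together (judged midway between the fingers) within 14 mm of its centre sideways and up to 12 mm above the glass, after 0.1 s.
- left_dot3 (a point): Dot 3 of 5 of the left zone's row: centre, on the glass, diameter 14 mm; middle of the row, nearest the robot. In the hob's frame x = -175, y = 150, z = 55 mm. Touch key, nothing moves: it registers fingertips held together (judged midway between the fingers) within 14 mm of its centre sideways and up to 12 mm above the glass, after 0.1 s.
- left_dot4 (a point): Dot 4 of 5 of the left zone's row: centre, on the glass, diameter 17 mm; 32 mm from its neighbours. In the hob's frame x = -170, y = 181, z = 55 mm. Touch key, nothing moves: it registers fingertips held together (judged midway between the fingers) within 14 mm of its centre sideways and up to 12 mm above the glass, after 0.1 s.
- left_dot5 (a point): Dot 5 of 5 of the left zone's row: centre, on the glass, diameter 20 mm; largest, at the outer end of the row. In the hob's frame x = -155, y = 210, z = 55 mm. Touch key, nothing moves: it registers fingertips held together (judged midway between the fingers) within 14 mm of its centre sideways and up to 12 mm above the glass, after 0.1 s.
- right_dot1 (a point): Dot 1 of 5 of the right zone's row: centre, on the glass, diameter 8 mm; smallest, at the inner end of the row, next to the hob's middle. In the hob's frame x = -155, y = -90, z = 55 mm. Touch key, nothing moves: it registers fingertips held together (judged midway between the fingers) within 14 mm of its centre sideways and up to 12 mm above the glass, after 0.1 s.
- right_dot2 (a point): Dot 2 of 5 of the right zone's row: centre, on the glass, diameter 11 mm; 32 mm from its neighbours. In the hob's frame x = -170, y = -119, z = 55 mm. Touch key, nothing moves: it registers fingertips held together (judged midway between the fingers) within 14 mm of its centre sideways and up to 12 mm above the glass, after 0.1 s.
- right_dot3 (a point): Dot 3 of 5 of the right zone's row: centre, on the glass, diameter 14 mm; middle of the row, nearest the robot. In the hob's frame x = -175, y = -150, z = 55 mm. Touch key, nothing moves: it registers fingertips held together (judged midway between the fingers) within 14 mm of its centre sideways and up to 12 mm above the glass, after 0.1 s.
- right_dot4 (a point): Dot 4 of 5 of the right zone's row: centre, on the glass, diameter 17 mm; 32 mm from its neighbours. In the hob's frame x = -170, y = -181, z = 55 mm. Touch key, nothing moves: it registers fingertips held together (judged midway between the fingers) within 14 mm of its centre sideways and up to 12 mm above the glass, after 0.1 s.
- right_dot5 (a point): Dot 5 of 5 of the right zone's row: centre, on the glass, diameter 20 mm; largest, at the outer end of the row. In the hob's frame x = -155, y = -210, z = 55 mm. Touch key, nothing moves: it registers fingertips held together (judged midway between the fingers) within 14 mm of its centre sideways and up to 12 mm above the glass, after 0.1 s.
- bowl_steel: Empty steel bowl, diameter 257 mm, 101 mm high, standing upright on one of the two zones of the hob (y in the hob's frame positive: left zone, negative: right zone). Origin: centre of its underside. Loose.
- teaspoon: Steel teaspoon, 130 x 26 x 11 mm, lying on the other zone. Origin: centre of its underside. Loose bystander.
- pastry_brush: Pastry brush with wooden handle, 49 x 245 x 19 mm (long along its y), lying on the worktop between robot and hob. Origin: centre of its underside. Loose bystander.
- whisk: Whisk with yellow handle, 295 x 58 x 58 mm (long along its x), lying on the worktop between robot and hob. Origin: centre of its underside. Loose bystander.

How it is judged (in metres and radians):
On the way, in this order (a step that is already met when the one before it is completed fails the run):
1. the fingertips are over the smallest dot (1) of the bowl's zone, on or barely above the glass (height (world z) of the grasp point below 0.089 m and ((y of bowl_steel in the frame of hob above 0 m and horizontal distance between the grasp point and left_dot1 below 0.014 m) or (y of bowl_steel in the frame of hob below 0 m and horizontal distance between the grasp point and right_dot1 below 0.014 m))), for 0.1 s.
2. the fingertips are over the dot 2 of the bowl's zone, on or barely above the glass (height (world z) of the grasp point below 0.089 m and ((y of bowl_steel in the frame of hob above 0 m and horizontal distance between the grasp point and left_dot2 below 0.014 m) or (y of bowl_steel in the frame of hob below 0 m and horizontal distance between the grasp point and right_dot2 below 0.014 m))), for 0.1 s.
3. the fingertips are over the dot 3 of the bowl's zone, on or barely above the glass (height (world z) of the grasp point below 0.089 m and ((y of bowl_steel in the frame of hob above 0 m and horizontal distance between the grasp point and left_dot3 below 0.014 m) or (y of bowl_steel in the frame of hob below 0 m and horizontal distance between the grasp point and right_dot3 below 0.014 m))), for 0.1 s.
4. the fingertips are over the dot 4 of the bowl's zone, on or barely above the glass (height (world z) of the grasp point below 0.089 m and ((y of bowl_steel in the frame of hob above 0 m and horizontal distance between the grasp point and left_dot4 below 0.014 m) or (y of bowl_steel in the frame of hob below 0 m and horizontal distance between the grasp point and right_dot4 below 0.014 m))), for 0.1 s.
5. the fingertips are over the largest dot (5) of the bowl's zone, on or barely above the glass (height (world z) of the grasp point below 0.089 m and ((y of bowl_steel in the frame of hob above 0 m and horizontal distance between the grasp point and left_dot5 below 0.014 m) or (y of bowl_steel in the frame of hob below 0 m and horizontal distance between the grasp point and right_dot5 below 0.014 m))), for 0.1 s.
At the end, for the whole second after the job is handed in: The fingertips stay over the largest dot of the row of the zone that carries the steel bowl, within 14 mm of its centre sideways and at most about 12 mm above the glass, pressing with less than 30 N; bowl, teaspoon, brush and whisk are within 20 mm of where they started, and the bowl is at rest (all of step 5 and contact force between the fingers and hob below 30 N and distance of each of bowl_steel, teaspoon, pastry_brush, whisk from where it was at the start of the episode below 0.02 m and linear speed of bowl_steel below 0.02 m/s); the arm keeps its last pose, push and grip.
It fails at once if the fingertips run low over a dot of the other zone's row (within 18 mm sideways) (height (world z) of the grasp point below 0.089 m and ((y of bowl_steel in the frame of hob above 0 m and (horizontal distance between the grasp point and right_dot1 below 0.018 m or horizontal distance between the grasp point and right_dot2 below 0.018 m or horizontal distance between the grasp point and right_dot3 below 0.018 m or horizontal distance between the grasp point and right_dot4 below 0.018 m or horizontal distance between the grasp point and right_dot5 below 0.018 m)) or (y of bowl_steel in the frame of hob below 0 m and (horizontal distance between the grasp point and left_dot1 below 0.018 m or horizontal distance between the grasp point and left_dot2 below 0.018 m or horizontal distance between the grasp point and left_dot3 below 0.018 m or horizontal distance between the grasp point and left_dot4 below 0.018 m or horizontal distance between the grasp point and left_dot5 below 0.018 m)))).
It fails at once if the glass is pressed hard (over 30 N) (contact force between the arm and hob above 30 N).
It fails at once if the glass is pressed hard by the fingers (over 30 N) (contact force between the fingers and hob above 30 N).
It fails at once if the bowl, teaspoon, brush or whisk is moved or lifted by more than 20 mm (distance of any of bowl_steel, teaspoon, pastry_brush, whisk from where it was at the start of the episode above 0.02 m).
It also fails if it takes over 32 s, if anything falls off the work surface, if the arm or the gripper's body presses on something with over 40 N, if the wrist force passes 120 N, or if a joint passes its speed limit or range.

## Working session

There is one attempt and no reset: what is moved stays moved. The work goes in short steps, each a Python script; the robot and the scene stay as the last script left them, time stands still between calls to the robot, and variables do not carry over. Pictures are saved under pics/ and viewed, about 8 in all and at most 12, crops included, and the job is handed in when it is done.

```bash
mkdir -p pics
python3 - <<'E'
from plant import arm, viewer
import cv2,json
for n in("top","side"):
    p=viewer.capture(n); cv2.imwrite(f"pics/{n}0.png",cv2.resize(p[:,:,::-1],(800,600),interpolation=cv2.INTER_CUBIC))
    cv2.imwrite(f"{n}_raw.png",p[:,:,::-1])
    print(n,viewer.get_calibration(n))
print(arm.current_clock(),arm.current_ee_rot(),arm.current_opening())
E
```

```text
top {'fx': 451.6969847883844, 'fy': 451.6969847883844, 'cx': 252.01476637605077, 'cy': 190.2110223179288, 'dist_coeffs': array([-0.13022887,  0.        ,  0.        ,  0.        ,  0.        ]), 'extrinsics': array([[ 9.77513508e-03, -9.99803635e-01,  1.72377131e-02,
        -5.11800904e+01],
       [ 9.91866079e-01,  1.18824932e-02,  1.26729977e-01,
        -5.13493011e+02],
       [-1.26909918e-01,  1.58587003e-02,  9.91787464e-01,
        -1.27023911e+03],
       [ 0.00000000e+00,  0.00000000e+00,  0.00000000e+00,
         1.00000000e+00]])}
side {'fx': 377.17028138577456, 'fy': 377.17028138577456, 'cx': 256.3840132359128, 'cy': 186.03888651322188, 'dist_coeffs': array([-0.0961999,  0.       ,  0.       ,  0.       ,  0.       ]), 'extrinsics': array([[-8.99313970e-01, -4.37154678e-01,  1.14092310e-02,
         4.51387115e+02],
       [ 2.35496127e-01, -4.62148771e-01,  8.54962039e-01,
        -2.03374203e+02],
       [-3.68477893e-01,  7.71566135e-01,  5.18565080e-01,
        -9.52605936e+02],
       [ 0.00000000e+00,  0.00000000e+00,  0.00000000e+00,
         1.00000000e+00]])}
0.1 [-8.56132136e-04  9.93520294e-01  1.13651594e-01  8.75623459e-05] 85.6833745778935
```

View pics/top0.png

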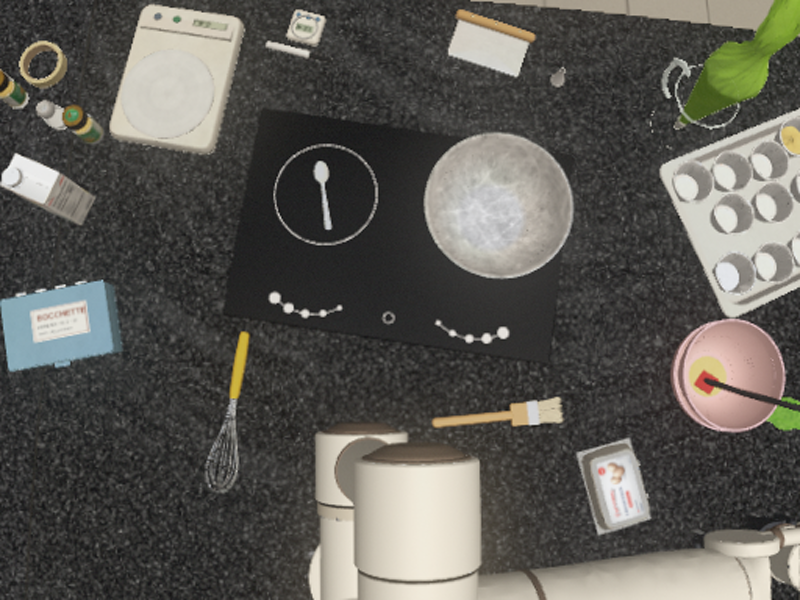

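View pics/side0.png

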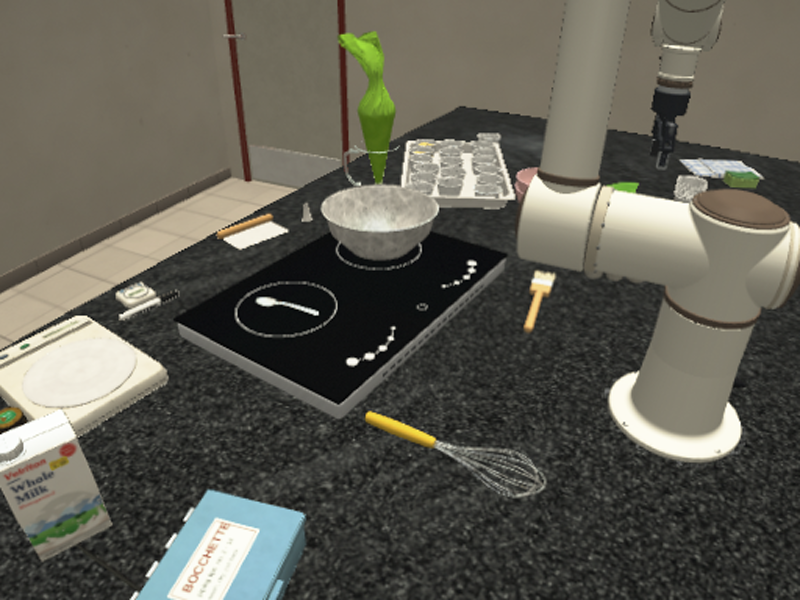

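The bowl stands on the right zone and the teaspoon on the left. In the top view (800 px) the right row runs from dot 1 at about (438,323) to dot 5 at (503,332). The left row runs from (340,307) to (274,298). The brush at (500,413) and the whisk at (228,410) lie nearer the robot. I'll fit the hob pose to all ten dots in both views.

```bash
cat > h.py <<'E'
import numpy as np, cv2
from plant import arm, viewer
from scipy.optimize import least_squares
def rays(n,uv):
    c=viewer.get_calibration(n);K=np.array([[c['fx'],0,c['cx']],[0,c['fy'],c['cy']],[0,0,1]])
    q=cv2.undistortPoints(np.array(uv,float).reshape(-1,1,2),K,c['dist_coeffs']).reshape(-1,2)
    E=c['extrinsics'];R=E[:3,:3];o=-R.T@E[:3,3]
    d=np.c_[q[:,0],-q[:,1],-np.ones(len(q))]@R
    return o,d
def onplane(n,uv,z):
    o,d=rays(n,uv); return (o+d*((z-o[2])/d[:,2])[:,None])[:,:2]
L=np.array([[-155,90],[-170,119],[-175,150],[-170,181],[-155,210]],float)
H=np.r_[L,L*[1,-1]]
def place(p,X): c,s=np.cos(p[2]),np.sin(p[2]); return X@np.array([[c,s],[-s,c]])+p[:2]
E
python3 - <<'E'
from h import *
px={'top':[(340,307),(322,313),(305,313),(288,308),(274,298),(438,323),(453,332),(469,338),(487,338),(503,332)],
'side':[(393,328),(391,338),(383,348),(369,356),(352,362),(446,287),(457,283),(466,279),(471,271),(472,263)]}
for n in px:
    g=cv2.imread(n+'_raw.png',0).astype(float); uv=np.array(px[n])*.64-.18
    out=[]
    for u,v in uv:
        for _ in range(3):
            y,x=np.mgrid[round(v)-4:round(v)+5,round(u)-4:round(u)+5]
            w=np.clip(g[y,x]-60,0,None)*np.exp(-((x-u)**2+(y-v)**2)/8); u,v=(w*x).sum()/w.sum(),(w*y).sum()/w.sum()
        out.append((u,v))
    W=onplane(n,out,55)
    f=least_squares(lambda p:(place(p,H)-W).ravel(),[500,0,0],x_scale=[1,1,.01],loss='soft_l1',f_scale=2)
    print(n,f.x.round(3));print((place(f.x,H)-W).round(1).tolist()); print(place(f.x,H[5:]).round(1).tolist())
    np.save(n+'_W.npy',W)
# bystanders rough
print('brush',onplane('top',np.array([(433,423),(563,410)])*.64,10).round(),'whisk',onplane('top',np.array([(244,333),(218,492)])*.64,30).round())
print('bowl',onplane('top',np.array([(499,205)])*.64,156).round())
E
```

```text
top [ 6.32814e+02 -5.71240e+01 -1.41000e-01]
[[0.5, -1.4], [-0.4, 0.5], [-0.2, -0.2], [-0.5, -0.7], [0.4, 0.2], [0.8, 1.1], [-0.4, -0.2], [-0.1, 0.2], [-0.1, 0.7], [0.0, -0.2]]
[[466.7, -124.5], [447.8, -151.1], [438.5, -181.1], [439.1, -212.5], [449.9, -243.3]]
side [ 6.32814e+02 -5.56360e+01 -1.41000e-01]
[[1.3, -2.9], [-0.5, 1.0], [-0.3, 0.2], [-0.4, -0.3], [0.2, 0.4], [0.8, 1.8], [-1.2, -1.2], [-0.2, 1.3], [-1.0, 1.1], [1.5, -3.8]]
[[466.7, -122.9], [447.8, -149.5], [438.4, -179.5], [439.0, -210.9], [449.8, -241.7]]
brush [[ 284. -121.]
 [ 308. -365.]] whisk [[445. 230.]
 [155. 270.]]
bowl [[ 660. -222.]]
```

Both views agree to within about 1.5 mm (mean right dot 1 at roughly (467,-124), yaw -0.141). Next I raise the arm, shut the gripper and hover over dot 1.

Run:
```python
from h import *
q=arm.current_ee_rot(); p=np.array(arm.current_tcp_pos())
arm.movel(p+[0,0,80],feed=200)
arm.gripper_to(0,20)
arm.move_to([466.7,-123.7,250],[0,1,0,0])
arm.movel([466.7,-123.7,110],feed=150)
print(arm.current_clock(),arm.current_tcp_pos(),arm.current_opening(),arm.current_ft_force(),arm.current_joint_pos())
for n in('top','side'):
    im=viewer.capture(n)[:,:,::-1]
    im=im[150:250,220:380] if n=='top' else im[110:230,220:380]
    cv2.imwrite(f'pics/{n}1.png',cv2.resize(im,None,fx=5,fy=5,interpolation=cv2.INTER_CUBIC))
```

```text
4.5 [ 467.40961215 -124.15749421  110.94496882] 0.23214664899440743 [-0.57104139  0.13938668  0.48446644] [-5.10178183e-01  8.68684662e-02  1.97743063e+00  1.78499195e-05
  1.07539271e+00  1.06074061e+00]
```

View pics/side1.png

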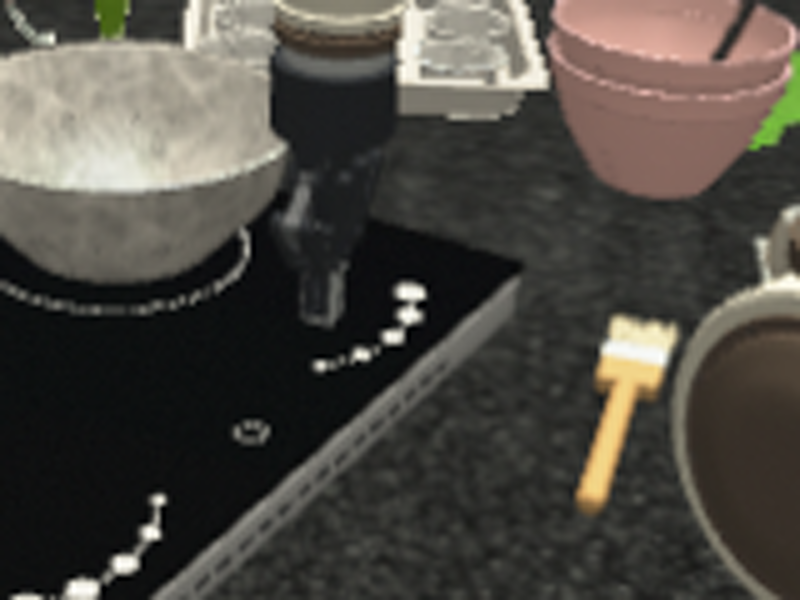

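The shut fingertips (crop (320,325)) hang straight above right dot 1 (320,365), clear of the bowl. Next I descend to about 4 mm above the glass and trace the row.

Run:
```python
from h import *
D=[[466.7,-123.7],[447.8,-150.3],[438.5,-180.3],[439.1,-211.7],[449.9,-242.5]]
z=80
for i,d in enumerate(D):
    arm.movel([*d,z],feed=40); arm.wait(.35)
    print(i+1,arm.current_clock(),np.round(arm.current_tcp_pos(),1),np.round(arm.current_ft_force(),1))
for n in('top','side'):
    im=viewer.capture(n)[:,:,::-1]
    cv2.imwrite(n+'_end.png',im)
    if n=='side': cv2.imwrite('pics/side2.png',cv2.resize(im[110:230,220:380],None,fx=5,fy=5,interpolation=cv2.INTER_CUBIC))
    else: cv2.imwrite('pics/top2.png',cv2.resize(im,(800,600)))
```

```text
1 5.85 [ 466.8 -123.8   80.2] [-1.3 -0.3  0. ]
2 7.1667 [ 447.8 -150.2   80. ] [-0.4  0.4  0.3]
3 8.45 [ 438.5 -180.2   80. ] [-0.1 -0.3  0.4]
4 9.7333 [ 439.1 -211.6   80. ] [-0.4  0.3  0.1]
5 11.05 [ 449.9 -242.4   80. ] [-0.7 -0.5  0.4]
```

View pics/side2.png

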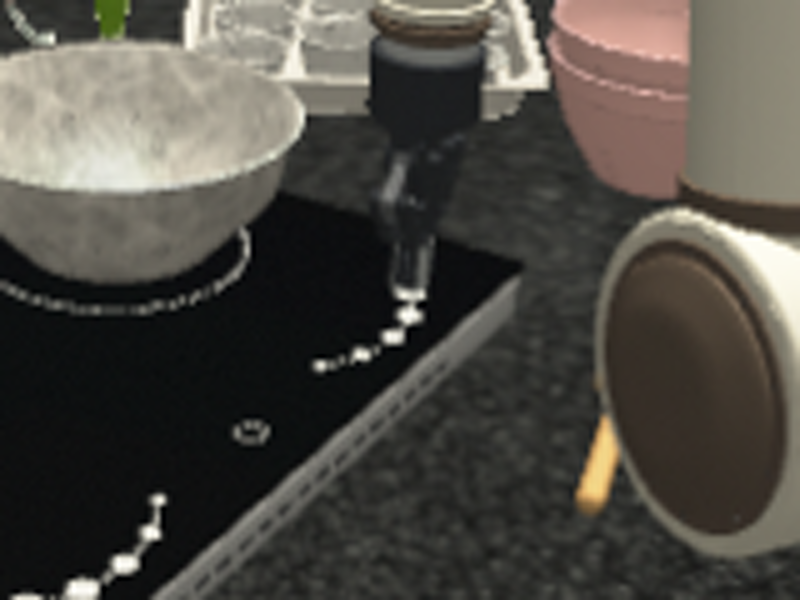

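View pics/top2.png

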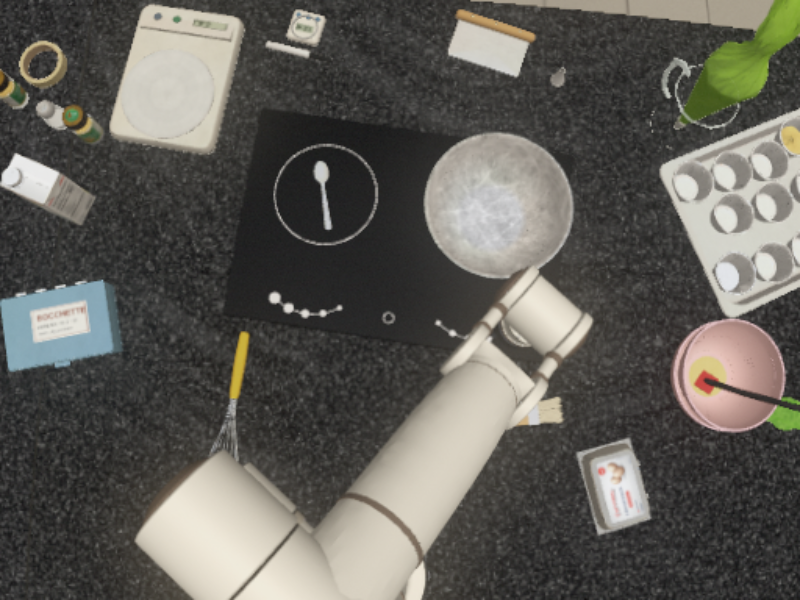

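The fingertips sit on the largest dot (side crop (410,292), dot 5 just under the tips). Bowl, spoon, brush and whisk are at the same pixels as before, so I'm handing in.

```bash
python3 -c "
from plant import arm
print(arm.current_tcp_pos(),arm.current_ft_force(),arm.current_clock()); arm.hand_in()"
```

```text
[ 449.9098313  -242.47399077   80.03242366] [-0.11135344 -0.80187096 -0.08996354] 11.15
the job is handed in; nothing more can be done
```

I ran the shut fingertips over all five dots of the right zone's row, where the bowl stands, from smallest to largest. I paused 0.35 s at each dot, then handed in at 11.15 s with the tips held at dot 5. The hand-in gives no verdict.

**Height:** by the given tool lengths the tips were about 3 mm above the glass, not touching it, with the grasp point at z ≈ 77 mm against the 89 mm limit.

**Force:** the readings at each dot were about 1 N or less, which is sensor noise level.

**Position:** the arm followed the planned dot positions to within about 0.2 mm. Those positions came from the top and side pictures, which disagreed by about 1.5 mm in y, so I used the average. That is well inside the 14 mm tolerance.

**Objects:** in the last pictures the bowl and teaspoon had not moved. The visible parts of the brush and whisk were also where they started, but the arm hid the rest of both in the top view.

No check failed.

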